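# Sweep the loose stoppers into the tray

### The arm

A 6-joint arm with a two-finger parallel gripper is mounted at the origin on the work surface. World frame = base frame: x ahead of the robot, y to its left, z up, the work surface at z = 0. Lengths are in mm, angles in rad, forces in N, time in s.
With the tool pointing down it reaches from about 350 to 875 mm from the base axis. Payload 4.2 kg.
Tool frame: the origin (TCP) lies midway between the tips of the shut fingers; the grasp point (between the pads) lies 19 mm behind it; z points along the fingers, y is the direction in which the jaws open and shut (so a half turn about z gives the same grasp; the last joint's range is limited). The gripper opens to 85 mm and grips with 20 to 120 N. Pads are 22 mm wide; open, the fingers measure 114 mm over their backs; the gripper's body (76 mm by 85 mm) begins 54 mm behind the grasp point. The pads swing forward as they close: fully open they stand 13 mm farther back than shut.
Start: joints at [-1.03, 0.385, 0.008, 0, -1.194, -0.259], TCP at [173.819, -600.322, 231.312] pointing down, gripper open.
Joint ranges: [-3.14, 3.14], [-1.21, 2.06], [-1.07, 1.41], [-3.16, 2.05], [-2.99, -0.16], [-3.1, 3.1]. Speed limits (rad/s): [2.79, 2.79, 3.14, 3.14, 3.14, 3.14].

### API

Orientations are given as a unit quaternion [w, x, y, z].
In Python, from bench import robot, viewer, order gives the robot as it stands. The module is installed in compiled form; this text tells all that it offers.
- The arm moves only by the tool move_arm, never from a script. Its argument "steps" is a list of rows, each a list of 7 numbers: the shift along the tool's x, y, z in mm, then the turn, a rotation vector about the tool's x, y, z in degrees, then the finger opening in mm, from 0 to 85.4. A call has 1 to 8 rows; each row is the pose to reach, as a shift and turn from the pose commanded when the call began, along the tool's axes at that moment; what a row does not reach only later rows make up. A row lasts 1/10 s, in which the tool goes at most 50 mm and 8.59 degrees, less where a joint would pass 70% of its speed; a pose out of reach is approached as far as the arm can. A call with a gripper value outside its range is refused whole. The fingers move at their own pace and stop on an object; "force" is the grip in N (left out, the last holds). Time passes only in rows, so rows that repeat a pose let the fingers close. It gives the time, the measured TCP pose, the force and the opening at its end, in the units of the state.
- robot.state(): the state, without advancing time (a new reading comes with each control period).
- viewer.capture(name): name is "scene" or "top"; returns the picture (480x640x3 uint8, blue, green, red); there is no depth.
- viewer.camera_model(name): a dict with "mtx" (3x3 intrinsics, pixels), "k1" (the pictures are not rectified: a ray, as slopes to the right and down, at radius r is drawn at 1 + k1 r^2 times it, then the intrinsics apply), "xyz" and "rotation" of the camera in the world. Camera axes: x right, y up, looking along -z (the intrinsics and any distortion apply to the point x, -y, -z); pixel columns grow to the right and rows downward; lengths in mm; the calibration is good to about 2 mm. A picture is of the moment at which its call begins. camera_model takes no time and is no camera call.
- order.sign_off(): hands the job in, once; it reports no verdict.
The state is a dict: "time_s": time; "q": joint angles; "qvel": joint speeds; "effort": joint torques, N m; "eef_pos": TCP position; "ee_rot": TCP orientation; "force": force on the tool from outside, world axes, zero at the start; "torque": the same for the moment, N m; "width": finger opening in mm.
Only numpy, scipy, OpenCV 4.12 (cv2) and the standard library are available. Lean on these libraries where they do the work, as an engineer would, in place of code of your own. Each camera call takes 0.05 s, during which the arm holds its last target.

### The job

The still has been taken down and three orange rubber stoppers are left on the bench: sweep all three over the sloping lip into the low steel tray with your fingers, each wholly inside, past the lip. Slide them along the bench, do not pick them up, and leave the glassware, the cork ring and the clamp boss standing where they are.

Things in the scene. Friction and masses are not known exactly. Their poses are not given: they have to be found in the camera images.
- tray: Low open steel tray, fixed. Origin on the bench plane; x across, y out through the open mouth, which faces the robot's left (+y of the world) within 17 degrees. Flat floor, 3 mm thick, from y = -90 mm (back wall) to +80 mm, inside x = -100 to +100 mm. Walls 3 mm thick, 30 mm high, the side walls falling to 12 mm from y = 58 to 95 mm. A handle 40 mm long behind.
- tray_lip (a point): Middle of the front edge of the tray's mouth, level with the bench. From this edge a smooth lip, as wide as the tray, slopes up 3 mm in 20 mm to the tray's flat floor, so things slide in over it.
- stopper0_center (a point): Orange-red rubber stopper, a solid cone standing on its wide end: 38 mm across the foot, 31 mm across the top, 26 mm high, about 30 g, with a small dark bore in the top. This point is its centre, 13 mm above its foot. It slides when pushed low down.
- stopper1_center (a point): Orange-red rubber stopper, a solid cone standing on its wide end: 38 mm across the foot, 31 mm across the top, 26 mm high, about 30 g, with a small dark bore in the top. This point is its centre, 13 mm above its foot. It slides when pushed low down.
- stopper2_center (a point): Orange-red rubber stopper, a solid cone standing on its wide end: 38 mm across the foot, 31 mm across the top, 26 mm high, about 30 g, with a small dark bore in the top. This point is its centre, 13 mm above its foot. It slides when pushed low down.
- cork_ring: Cork flask ring lying flat, 90 mm outside, 52 mm hole, 28 mm high. Loose; to be left alone. Origin at the centre of its underside.
- beaker: Small empty glass beaker, 44 mm across the rim, 56 mm high. Loose; to be left alone. Origin at the centre of its underside.
- weighing_bottle: Small squat glass weighing bottle with a greenish knobbed lid, 42 mm across, 53 mm high. Loose; to be left alone. Origin at the centre of its underside.
- boss_head: Grey metal clamp boss with two brass thumbscrews, 77 x 24 x 36 mm high (long along its own x). Loose; to be left alone. Origin at the centre of its underside.
- flask: Conical glass flask with a black stopper in its neck, 82 mm across the foot, 142 mm high. Loose; to be left alone. Origin at the centre of its underside.
- amber_bottle: Amber reagent bottle, black cap, 56 mm across, about 120 mm high, at the back. Loose; to be left alone. Origin at the centre of its underside.
- clear_jar: Greenish glass jar, white cap, 68 mm across, about 70 mm high, at the back. Loose; to be left alone. Origin at the centre of its underside.
Not all that is in view belongs to the job. Leave any green or purple look-alike of the part that bears stopper2_center alone.

How it is judged (in metres and radians):
At the end, for the whole second after the job is handed in: All three stoppers stay in the tray: each has its centre between the tray's walls, at most 62 mm from the tray's origin towards the mouth (so wholly on the flat floor) and under 30 mm above the bench; standing or lying is alike. Every bystander is within 20 mm of where it was (y of stopper0_center in the frame of tray between -0.09 and 0.062 m and x of stopper0_center in the frame of tray between -0.1 and 0.1 m and z of each of stopper0_center, stopper1_center, stopper2_center in the frame of tray below 0.03 m and y of stopper1_center in the frame of tray between -0.09 and 0.062 m and x of stopper1_center in the frame of tray between -0.1 and 0.1 m and y of stopper2_center in the frame of tray between -0.09 and 0.062 m and x of stopper2_center in the frame of tray between -0.1 and 0.1 m and distance of each of cork_ring, beaker, weighing_bottle, boss_head, flask, amber_bottle, clear_jar from where it was at the start of the episode below 0.02 m); the robot touches nothing.
It fails at once if a stopper is lifted (its centre more than 30 mm above the bench; it stands at 13 mm) (height (world z) of any of stopper0_center, stopper1_center, stopper2_center above 0.03 m).
It fails at once if glassware, cork ring or clamp boss shifted by more than 20 mm or knocked over (distance of any of cork_ring, beaker, weighing_bottle, boss_head, flask, amber_bottle, clear_jar from where it was at the start of the episode above 0.02 m or angle between any of cork_ring, beaker, weighing_bottle, boss_head, flask, amber_bottle, clear_jar's own z axis and vertical above 0.35 rad).
It also fails if it takes over 64 s, if anything falls off the work surface, if the arm or the gripper's body presses on something with over 40 N, if the wrist force passes 120 N, or if a joint passes its speed limit or range.

## Working session

There is one attempt and no reset: what is moved stays moved. The work goes in short steps, Python scripts to look and compute and a tool call to move; the robot and the scene stay as the last step left them, time stands still between calls to the robot, and variables do not carry over. Pictures are saved under pics/ and viewed, and the job is handed in when it is done.

Besides the shell and the picture viewer there is one more tool, called by a JSON object that holds its "name" and its "arguments", one argument or row to a line. move_arm: Moves the arm, as the interface text tells. Its arguments: {"type":"object","properties":{"steps":{"type":"array","items":{"type":"array","items":{"type":"number"}}},"force":{"type":"number"}},"required":["steps"]}

```bash
mkdir -p pics
python3 - <<'E'
from bench import robot, viewer
import cv2
for n in("scene","top"):
    cv2.imwrite(f"pics/{n}0.png",viewer.capture(n)); m=viewer.camera_model(n); print(n,m)
print(robot.state())
E
```

```text
scene {'mtx': array([[450.18984277,   0.        , 315.33460995],
       [  0.        , 450.18984277, 240.90781596],
       [  0.        ,   0.        ,   1.        ]]), 'k1': -0.04343986722875008, 'xyz': array([989.78525989, 449.07665688, 636.46500911]), 'rotation': array([0.35654631, 0.14149942, 0.34542053, 0.85646792])}
top {'mtx': array([[490.61948662,   0.        , 314.8575014 ],
       [  0.        , 490.61948662, 242.67462953],
       [  0.        ,   0.        ,   1.        ]]), 'k1': -0.06359393729214431, 'xyz': array([ 429.39876988,   30.62917469, 1079.84726255]), 'rotation': array([-0.69568298, -0.05564756,  0.0431989 ,  0.71488628])}
{'time_s': 0.1, 'q': array([-1.03039129e+00,  3.85436648e-01,  6.73837132e-03, -4.45425159e-04,
       -1.19401709e+00, -2.58591031e-01]), 'qvel': array([ 1.51460437e-03, -3.00874984e-03,  3.11504391e-03,  2.37434425e-03,
       -2.38183353e-03, -6.86852989e-05]), 'effort': array([-4.01999077e-04, -3.93318808e+01,  1.88930047e+01,  4.19793159e+00,
       -2.56957675e-03,  5.81759750e-06]), 'eef_pos': array([ 173.66996959, -599.82260494,  230.34596403]), 'ee_rot': array([-1.82499188e-04, -1.40359791e-01,  9.90100079e-01,  9.64479650e-04]), 'force': array([ 0.2048091 , -0.29169805, -0.13529035]), 'torque': array([-0.02461076, -0.00166351, -0.00308936]), 'width': 85.5635926576064}
```

View pics/top0.png

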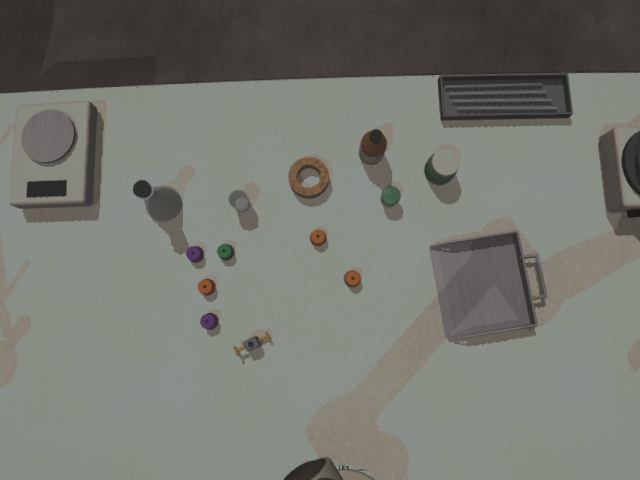

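View pics/scene0.png

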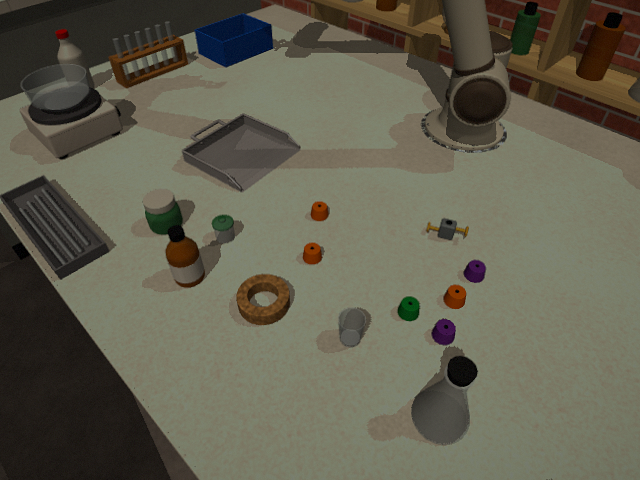

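Top view: orange stoppers are at about (318,237), (353,279) and (206,287). The look-alikes are purple at (195,254) and (209,321), and green at (226,252). The tray is at about (485,287) with its mouth facing left. I'll check this in a closer crop.

```bash
cat > h.py <<'E'
import numpy as np,cv2
from scipy.spatial.transform import Rotation as R
from bench import viewer
def px2w(n,uv,z):
    m=viewer.camera_model(n);K=m['mtx']
    p=cv2.undistortPoints(np.array([[uv]],float),K,np.array([m['k1'],0,0,0,0.]))[0,0]
    q=m['rotation'];d=R.from_quat([q[1],q[2],q[3],q[0]]).apply([p[0],-p[1],-1]);c=m['xyz']
    return c+d*(z-c[2])/d[2]
def w2px(n,P):
    m=viewer.camera_model(n);q=m['rotation']
    c=R.from_quat([q[1],q[2],q[3],q[0]]).inv().apply(np.array(P,float)-m['xyz'])*[1,-1,-1]
    return cv2.projectPoints(c.reshape(-1,1,3),np.zeros(3),np.zeros(3),m['mtx'],np.array([m['k1'],0,0,0,0.]))[0][:,0]
def oranges(n,im):
    h=cv2.cvtColor(im,cv2.COLOR_BGR2HSV)
    mk=cv2.inRange(h,(4,190,120),(14,255,255))
    k,l,s,c=cv2.connectedComponentsWithStats(mk)
    return [(c[i],s[i]) for i in range(1,k) if s[i,4]>40]
def crop(im,x0,y0,x1,y1,f,name):
    cv2.imwrite(name,cv2.resize(im[y0:y1,x0:x1],None,fx=f,fy=f,interpolation=cv2.INTER_CUBIC))
E
python3 - <<'E'
from h import *
im=cv2.imread('pics/top0.png')
crop(im,130,160,400,360,2.9,'pics/c1.png'); crop(im,420,215,560,350,4,'pics/c2.png')
for n in('top','scene'):
    for c,s in oranges(n,cv2.imread(f'pics/{n}0.png')): print(n,c.round(1),s,px2w(n,c,13 if n=='scene' else 20).round(1))
E
```

```text
scene [319.1 206. ] [313 202  14   9  91] [490.9 -40.4  13. ]
scene [311.7 248.4] [304 243  16  12 127] [586.2  33.8  13. ]
scene [456.8 291.5] [448 285  18  14 175] [481.  285.7  13. ]
```

View pics/c1.png

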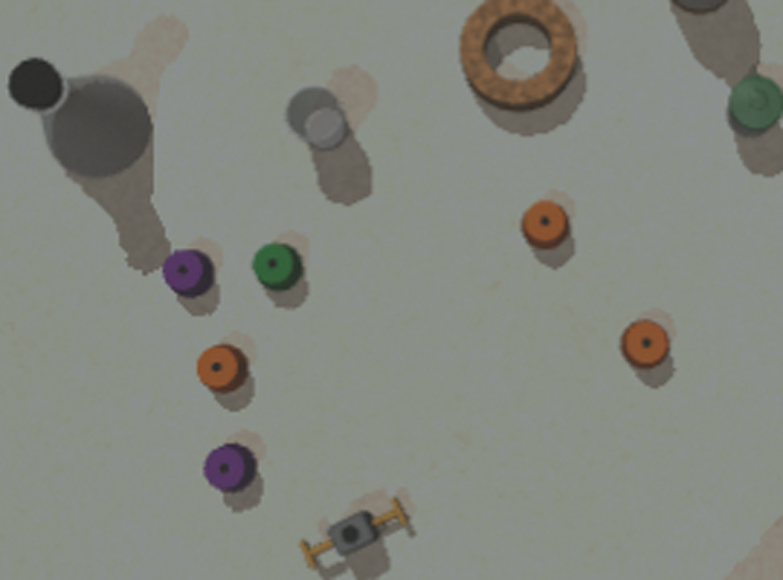

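View pics/c2.png

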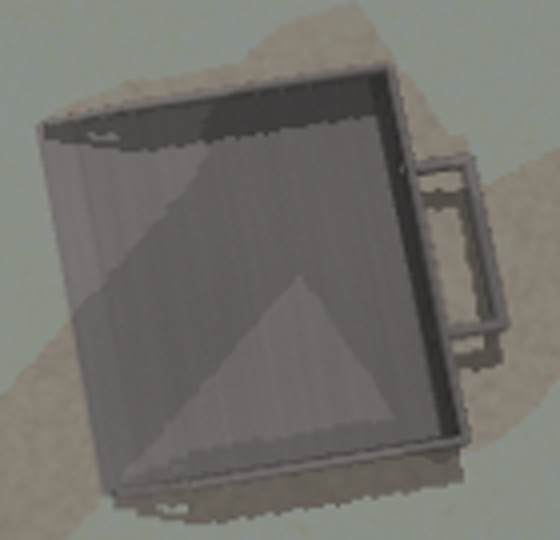

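The crop confirms the choice: three orange stoppers, their bores at (317.9,236.2), (352.8,278.3) and (204.5,286.6). The third sits between a purple above it, a purple below it and a green to its upper right. The tray's front edge runs from (430.5,247) to (447.5,339).

Run:
```python
from h import *
f=lambda u,z,t:print(t,px2w('top',u,z).round(0))
for u in[(317.9,236.2),(352.8,278.3),(204.5,286.6)]: f(u,26,'st')
for i,(x,y) in enumerate([(182,269),(224,467),(272,263)]): f((130+x/2.9,160+y/2.9),26,'pu/pu/gr')
f((430.5,247.5),12,'trayF far');f((447.5,339),12,'trayF near');f((517.3,232.5),30,'B far');f((536.3,325.3),30,'B near')
f((309,177),28,'cork'); f((130+303/2.9,160+568/2.9),18,'boss L');f((130+410/2.9,160+505/2.9),18,'boss R');f((251.5,343.5),36,'bossC')
f((390.5,195.5),45,'wb'); f((238,199),0,'beaker foot?'); f((165,205),0,'flask'); f((372,153),0,'amber');f((437,172),0,'jar');f((241.5,204),0,'beaker2')
```

```text
st [592.  40.  26.]
st [499. -32.  26.]
st [489. 288.  26.]
pu/pu/gr [563. 314.  26.]
pu/pu/gr [415. 282.  26.]
pu/pu/gr [566. 246.  26.]
trayF far [ 562. -206.   12.]
trayF near [ 363. -231.   12.]
B far [ 587. -393.   30.]
B near [ 387. -419.   30.]
cork [725.  56.  28.]
boss L [340. 225.  18.]
boss R [384. 146.  18.]
bossC [367. 186.  36.]
wb [ 673. -119.   45.]
beaker foot? [686. 219.   0.]
flask [678. 386.   0.]
amber [785. -88.   0.]
jar [ 736. -234.    0.]
beaker2 [675. 211.   0.]
```

```bash
cat > plan.py <<'E'
import sys,numpy as np
from h import *
from bench import robot
O=np.array([475.4,-317.]);Y=np.array([-.129,.992]);X=np.array([.992,.129])
T=lambda p:O+X*p[0]+Y*p[1]
def inT(w): d=np.array(w)[:2]-O; return np.array([d@X,d@Y])
def pose():
    s=robot.state();q=s['ee_rot'];return s,R.from_quat([q[1],q[2],q[3],q[0]])
def to(x,y,z,yaw):
    """shift/turn from now; yaw = desired world heading (deg) of tool x"""
    s,r=pose(); d=r.inv().apply(np.array([x,y,z])-s['eef_pos'])
    a=np.radians(yaw); t=np.column_stack([[np.cos(a),np.sin(a),0],[np.sin(a),-np.cos(a),0],[0,0,-1]])
    v=(r.inv()*R.from_matrix(t)).as_rotvec(degrees=True)
    return d.round(1),v.round(1)
def push(st,tgt):
    st=np.array(st[:2]);tw=T(tgt);u=(tw-st)/np.linalg.norm(tw-st)
    return u,tw,np.degrees(np.arctan2(u[1],u[0])),np.linalg.norm(tw-st)
E
python3 - <<'E'
from plan import *
for st,tg in[((498,-33),(58,0)),((592,40),(0,0)),((489,288),(-58,0))]:
    u,tw,yaw,L=push(st,tg);b=np.array(st)-u*45
    print(u.round(3),tw.round(),yaw.round(1),L.round(),b.round(),'inT',inT(st).round(), to(*b,130,yaw))
E
```

```text
[ 0.125 -0.992] [ 533. -310.] -82.8 279.0 [492.  12.] inT [ 59. 279.] (array([-476.1,  498.6,  101.3]), array([  0.1,   0.1, -81.1]))
[-0.31  -0.951] [ 475. -317.] -108.1 376.0 [606.  83.] inT [162. 339.] (array([-605. ,  535.4,  101.3]), array([  0.1,   0. , -55.8]))
[-0.115 -0.993] [ 418. -324.] -96.6 617.0 [494. 333.] inT [ 92. 598.] (array([-567.1,  806.5,  101.9]), array([  0.1,   0.1, -67.2]))
```

{"name": "move_arm", "arguments": {
  "steps": [
    [-34, 36, 7, 0, 0, -8, 24],
    [-68, 71, 14, 0, 0, -16, 24],
    [-102, 107, 22, 0, 0, -24, 24],
    [-136, 142, 29, 0, 0, -32, 24],
    [-170, 178, 36, 0, 0, -40, 24],
    [-204, 214, 43, 0, 0, -48, 24],
    [-238, 249, 50, 0, 0, -56, 24],
    [-272, 285, 58, 0, 0, -64, 24]
  ]
}}

```text
time_s: 0.9
eef_pos: [356.2, -249.2, 173.1]
ee_rot: [0.0, -0.646, 0.763, -0.0]
force: [0.5, -0.3, -1.1]
width: 23.9
```

```bash
python3 -c "
from plan import *
print(to(492,12,100,-82.8))"
```

```text
(array([-280.1,  -90.6,   73.2]), array([ -0. ,  -0. , -16.7]))
```

{"name": "move_arm", "arguments": {
  "steps": [
    [-40, -13, 10, 0, 0, -8, 24],
    [-80, -26, 21, 0, 0, -16.7, 24],
    [-120, -39, 31, 0, 0, -16.7, 24],
    [-160, -52, 42, 0, 0, -16.7, 24],
    [-200, -65, 52, 0, 0, -16.7, 24],
    [-240, -78, 63, 0, 0, -16.7, 24],
    [-280, -90.6, 73, 0, 0, -16.7, 24],
    [-280, -90.6, 73, 0, 0, -16.7, 24]
  ]
}}

```text
time_s: 1.7
eef_pos: [494.8, 12.7, 99.0]
ee_rot: [0.0, 0.75, -0.662, -0.0]
force: [-0.1, 0.1, -0.1]
width: 24.0
```

```bash
python3 -c "
from plan import *
print(pose()[0]['eef_pos'],to(492,12,6,-82.8))
cv2.imwrite('pics/s1.png',viewer.capture('scene'))"
```

```text
[494.77680105  12.74425531  98.96631392] (array([ 0.4,  2.8, 93. ]), array([ 0. , -0. , -0.1]))
```

View pics/s1.png

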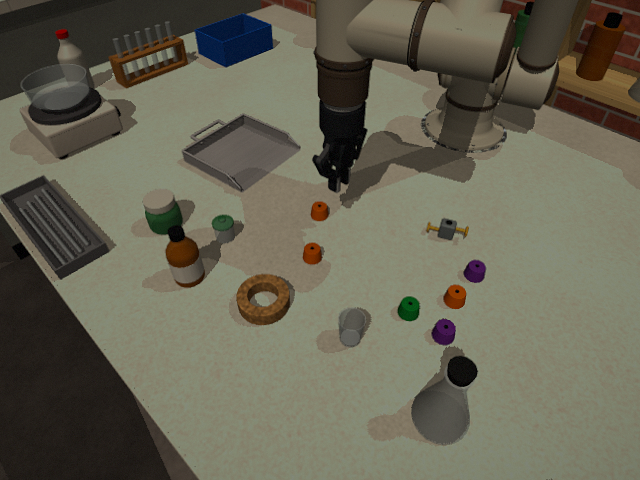

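The gripper is above and behind the middle orange stopper at (319,211), clear of it. Next I descend.

{"name": "move_arm", "arguments": {
  "steps": [
    [0, 1, 25, 0, 0, 0, 24],
    [0, 2, 50, 0, 0, 0, 24],
    [0, 2.5, 75, 0, 0, 0, 24],
    [0, 2.5, 94, 0, 0, 0, 24],
    [0, 2.5, 94, 0, 0, 0, 24]
  ]
}}

```text
time_s: 2.25
eef_pos: [487.9, 7.5, 4.3]
ee_rot: [0.003, 0.747, -0.664, -0.002]
force: [0.4, -0.1, 0.3]
width: 24.0
```

```bash
python3 -c "
from plan import *
print(pose()[0]['eef_pos'],pose()[0]['force'])
im=viewer.capture('scene');crop(im,250,120,400,270,4,'pics/s2.png')"
```

```text
[487.92252566   7.460511     4.32722423] [ 0.39239354 -0.05901127  0.34345302]
```

View pics/s2.png

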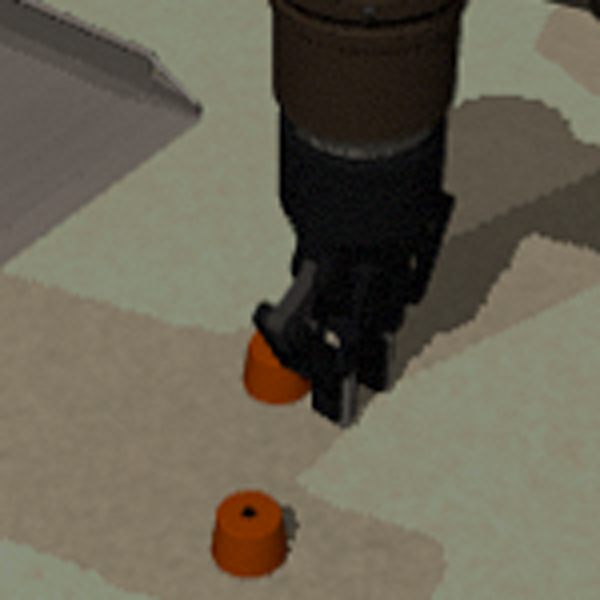

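```bash
python3 -c "
from plan import *
s,r=pose();print(s['eef_pos'],r.inv().apply(np.array([498,-33,5])-s['eef_pos']),inT(s['eef_pos']),s['q'])
tw=T((58,24+10));print(to(*tw,6,-82.8))"
```

```text
[489.28154162   7.9309827    5.71902817] [41.67371715 -3.82513416  0.73723157] [ 55.68658606 320.54081597] [ 3.48867904e-01  4.58352638e-01 -5.81707279e-01 -6.19591644e-07
 -5.33878693e-01 -2.30476978e-01]
(array([ 2.864e+02, -5.500e+00, -1.000e-01]), array([ 0.2, -0. , -0.4]))
```

{"name": "move_arm", "arguments": {
  "steps": [
    [5, -4, 0, 0, 0, 0, 24],
    [18, -4.5, 0, 0, 0, 0, 24],
    [33, -5, 0, 0, 0, 0, 24],
    [48, -5, 0, 0, 0, 0, 24],
    [63, -5, 0, 0, 0, 0, 24],
    [78, -5, 0, 0, 0, 0, 24],
    [93, -5, 0, 0, 0, 0, 24],
    [108, -5, 0, 0, 0, 0, 24]
  ]
}}

```text
time_s: 3.1
eef_pos: [509.1, -99.1, 7.6]
ee_rot: [-0.001, 0.748, -0.664, 0.001]
force: [0.5, 0.3, 0.3]
width: 24.2
```

```bash
python3 -c "
from plan import *
s=pose()[0];print(s['eef_pos'],s['force'],inT(s['eef_pos']))
im=viewer.capture('scene');crop(im,200,100,400,250,4,'pics/s3.png')"
```

```text
[509.07307073 -99.13116646   7.61090821] [0.51370549 0.31484956 0.34507724] [ 61.50876569 211.78205675]
```

View pics/s3.png

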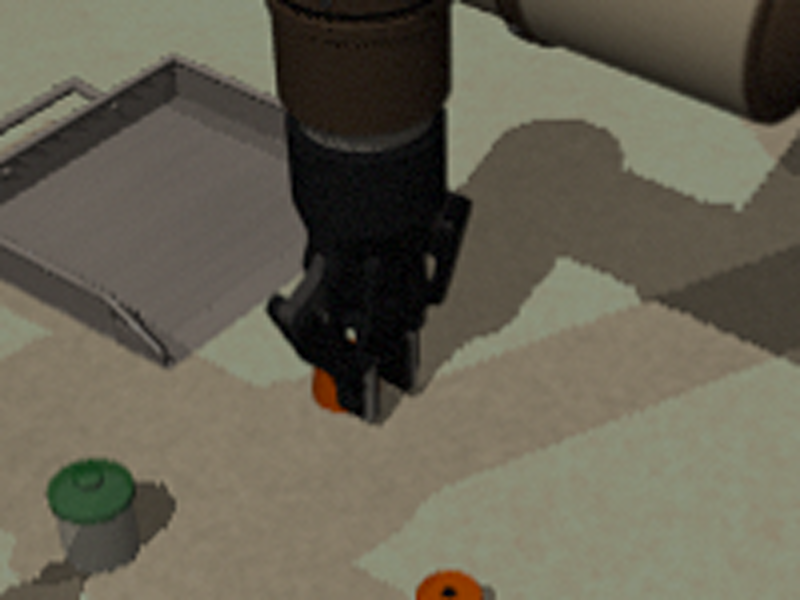

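It is pushing straight, with the stopper at crop (330,388) held against the fingers. I carry on over the lip.

{"name": "move_arm", "arguments": {
  "steps": [
    [18, 0, 0, 0, 0, 0, 24],
    [36, 0, 0, 0, 0, 0, 24],
    [54, 0, -1, 0, 0, 0, 24],
    [72, 0, -2, 0, 0, 0, 24],
    [90, 0, -3, 0, 0, 0, 24],
    [108, 0, -4, 0, 0, 0, 24],
    [126, 0, -4, 0, 0, 0, 24],
    [144, 0, -4, 0, 0, 0, 24]
  ]
}}

```text
time_s: 3.95
eef_pos: [525.9, -242.1, 11.6]
ee_rot: [-0.001, 0.748, -0.664, 0.001]
force: [0.8, 1.4, 0.9]
width: 23.7
```

{"name": "move_arm", "arguments": {
  "steps": [
    [15, 0, 0, 0, 0, 0, 24],
    [28, 0, 0, 0, 0, 0, 24],
    [36, 0, 0, 0, 0, 0, 24],
    [36, 0, 0, 0, 0, 0, 24]
  ]
}}

```text
time_s: 4.35
eef_pos: [530.0, -277.4, 10.6]
ee_rot: [-0.0, 0.748, -0.664, 0.0]
force: [0.1, 0.3, -0.1]
width: 24.3
```

```bash
python3 -c "
from plan import *
s=pose()[0];print(s['eef_pos'],s['force'],inT(s['eef_pos']))
im=viewer.capture('scene');crop(im,150,80,350,230,4,'pics/s4.png')"
```

```text
[ 530.01681085 -277.35006363   10.58627425] [ 0.09725861  0.26991749 -0.13687012] [59.29471815 32.28716828]
```

View pics/s4.png

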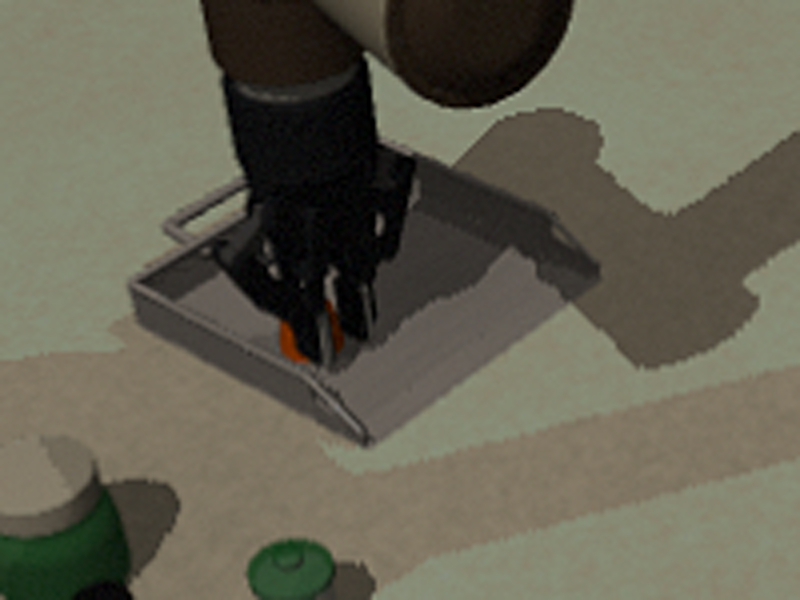

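Stopper 1 is in the tray. I back off, lift, and go for the stopper at world (592,40).

{"name": "move_arm", "arguments": {
  "steps": [
    [-8, 0, 0, 0, 0, 0, 24],
    [-12, 0, -20, 0, 0, 0, 24],
    [-12, 0, -60, 0, 0, 0, 24],
    [-20, 0, -90, 0, 0, 0, 24],
    [-60, 0, -90, 0, 0, 8, 24],
    [-105, 0, -90, 0, 0, 16, 24],
    [-150, 0, -90, 0, 0, 24, 24],
    [-200, 0, -90, 0, 0, 25, 24]
  ]
}}

```text
time_s: 5.2
eef_pos: [505.2, -77.7, 100.2]
ee_rot: [-0.0, -0.586, 0.811, 0.0]
force: [0.4, 0.5, 0.1]
width: 24.0
```

```bash
python3 -c "
from plan import *
s=pose()[0];print(s['eef_pos'],s['force'],s['q'])
u,tw,yaw,L=push((592,40),(0,0));b=np.array((592,40))-u*48;print(b,yaw,to(*b,100,yaw))
"
```

```text
[505.1871055  -77.68631108 100.16533661] [0.35946678 0.49434473 0.08117678] [ 1.65398241e-01  3.34418729e-01 -4.44575056e-01  1.28469171e-05
 -7.92046410e-01 -4.85108292e-01]
[606.90258534  85.62798429] -108.087588972522 (array([-1.87e+02, -4.52e+01,  1.00e-01]), array([ 0. , -0. , -0.2]))
```

{"name": "move_arm", "arguments": {
  "steps": [
    [-45, -11, 0, 0, 0, 0, 24],
    [-90, -22, 0, 0, 0, 0, 24],
    [-135, -33, 0, 0, 0, 0, 24],
    [-170, -41, 0, 0, 0, 0, 24],
    [-187, -45, 0, 0, 0, 0, 24],
    [-187, -45, 40, 0, 0, 0, 24],
    [-187, -45, 70, 0, 0, 0, 24],
    [-187, -45, 70, 0, 0, 0, 24]
  ]
}}

```text
time_s: 6.0
eef_pos: [602.8, 83.0, 25.7]
ee_rot: [-0.005, -0.586, 0.81, 0.002]
force: [-0.1, -0.2, -0.3]
width: 23.9
```

```bash
python3 -c "
from plan import *
im=viewer.capture('scene')
s=pose()[0];print(s['eef_pos'],s['force'],s['q'])
print(pose()[1].inv().apply(np.array([592,40,6])-s['eef_pos']))
crop(im,230,150,380,300,4,'pics/s5.png')
"
```

```text
[605.00843877  83.3697208   28.39986121] [ 0.33660493 -0.71951915 -0.31877205] [ 4.01649656e-01  5.70552786e-01 -2.54749783e-01 -7.18539447e-05
 -7.51410980e-01 -7.18166520e-01]
[45.17755022 -1.24022792 22.56893295]
```

View pics/s5.png

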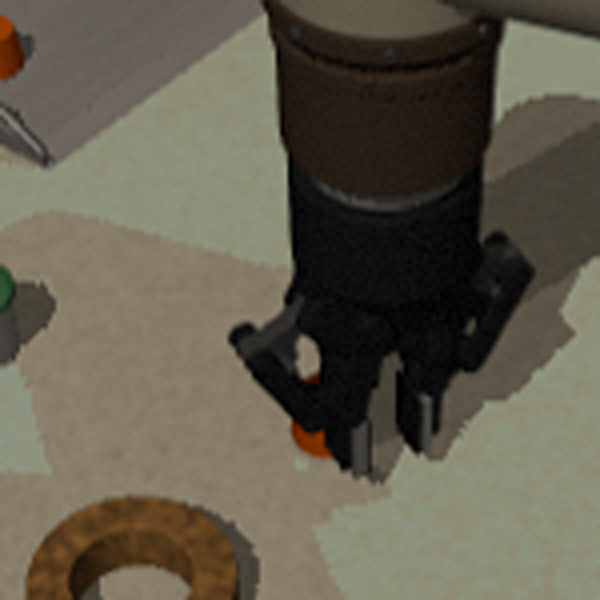

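{"name": "move_arm", "arguments": {
  "steps": [
    [0, -1, 23, 0, 0, 0, 24],
    [0, -1, 23, 0, 0, 0, 24],
    [10, -1, 23, 0, 0, 0, 24],
    [25, -1, 23, 0, 0, 0, 24],
    [40, -1, 23, 0, 0, 0, 24],
    [55, -1, 23, 0, 0, 0, 24],
    [70, -1, 23, 0, 0, 0, 24],
    [85, -1, 23, 0, 0, 0, 24]
  ]
}}

```text
time_s: 6.85
eef_pos: [582.2, 1.8, 8.2]
ee_rot: [0.001, -0.587, 0.81, -0.0]
force: [0.6, 1.3, 3.6]
width: 24.1
```

```bash
python3 -c "
from plan import *
im=viewer.capture('scene')
s=pose()[0];print(s['eef_pos'],s['force'],inT(s['eef_pos']))
tw=T((8,32));print(to(*tw,9,-108))
crop(im,200,120,380,270,4,'pics/s6.png')
"
```

```text
[5.80895785e+02 1.80044602e-02 7.96540010e+00] [-0.11784836 -0.645681    1.78452565] [145.54714172 300.8729041 ]
(array([301.8,   7.4,  -1.1]), array([-0. ,  0. , -0.3]))
```

View pics/s6.png

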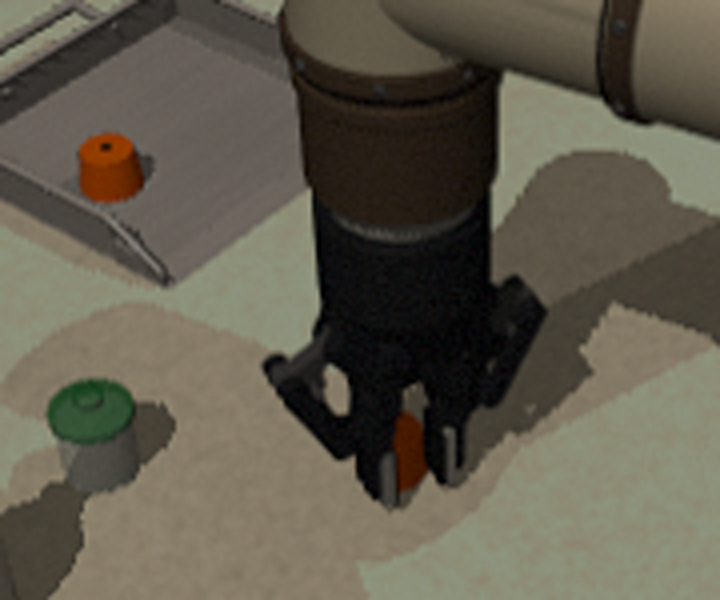

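The stopper is centred between the fingers, and stopper 1 is standing in the tray. I continue.

{"name": "move_arm", "arguments": {
  "steps": [
    [18, 1, 0, 0, 0, 0, 24],
    [36, 1, 0, 0, 0, 0, 24],
    [54, 2, 0, 0, 0, 0, 24],
    [72, 2, 0, 0, 0, 0, 24],
    [90, 3, 0, 0, 0, 0, 24],
    [108, 3, 0, 0, 0, 0, 24],
    [126, 4, 0, 0, 0, 0, 24],
    [144, 4, -1, 0, 0, 0, 24]
  ]
}}

```text
time_s: 7.7
eef_pos: [531.2, -134.3, 7.8]
ee_rot: [-0.001, -0.586, 0.81, 0.001]
force: [-0.5, 0.1, 0.9]
width: 24.3
```

{"name": "move_arm", "arguments": {
  "steps": [
    [18, 0, -1, 0, 0, 0, 24],
    [36, 1, -2, 0, 0, 0, 24],
    [54, 1, -3, 0, 0, 0, 24],
    [72, 2, -3, 0, 0, 0, 24],
    [90, 2, -3, 0, 0, 0, 24],
    [108, 3, -3, 0, 0, 0, 24],
    [126, 3, -3, 0, 0, 0, 24],
    [140, 3, -3, 0, 0, 0, 24]
  ]
}}

```text
time_s: 8.5
eef_pos: [484.9, -266.2, 11.1]
ee_rot: [-0.0, -0.586, 0.81, 0.001]
force: [0.6, 2.8, 3.2]
width: 24.1
```

```bash
python3 -c "
from plan import *
im=viewer.capture('scene')
s=pose()[0];print(s['eef_pos'],s['force'],inT(s['eef_pos']))
tw=T((8,32));print(to(*tw,9,-108))
crop(im,150,80,350,230,4,'pics/s7.png')
"
```

```text
[ 484.44212765 -267.39512027   10.99368128] [ 0.08810066 -0.94056673  0.51621588] [15.36882011 48.04160623]
(array([17.6, -0.3,  2. ]), array([ 0.1, -0. , -0.3]))
```

View pics/s7.png

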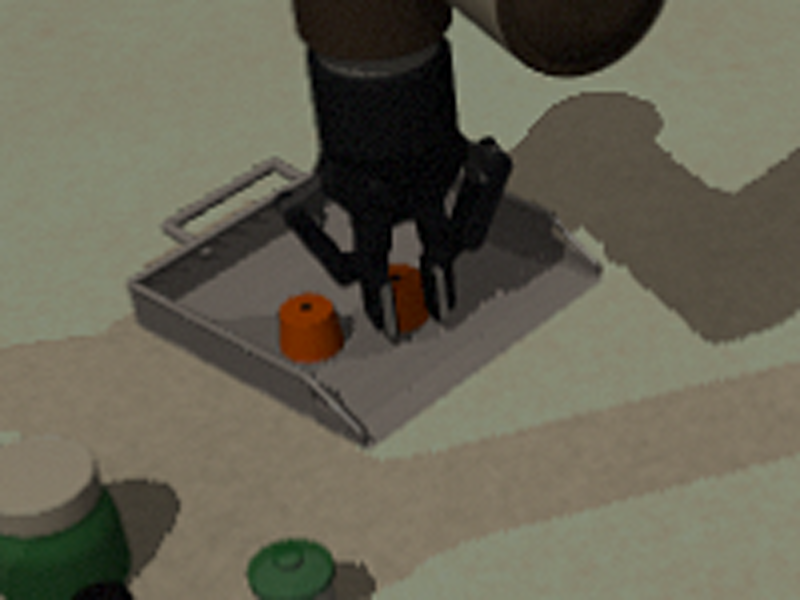

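Both are inside. I push this one 16 mm further, then back off and lift.

{"name": "move_arm", "arguments": {
  "steps": [
    [8, 0, 0, 0, 0, 0, 24],
    [16, 0, 0, 0, 0, 0, 24],
    [16, 0, 0, 0, 0, 0, 24],
    [4, 0, 0, 0, 0, 0, 24],
    [0, 0, -25, 0, 0, 0, 24],
    [0, 0, -65, 0, 0, 0, 24],
    [-20, 0, -90, 0, 0, -5, 24],
    [-60, 0, -90, 0, 0, -11.5, 24]
  ]
}}

```text
time_s: 9.35
eef_pos: [507.9, -207.9, 105.4]
ee_rot: [0.002, -0.666, 0.746, -0.003]
force: [0.9, -0.3, -0.7]
width: 23.9
```

```bash
python3 -c "
from plan import *
s=pose()[0];print(s['eef_pos'],s['q'])
u,tw,yaw,L=push((489,288),(-58,0));b=np.array((489,288))-u*48;print(u,b,yaw,to(*b,100,yaw))
"
```

```text
[ 507.86209301 -207.87132463  105.41166672] [-0.0923901   0.37897406 -0.35487998  0.00150524 -0.82857814 -0.02194597]
[-0.1153683  -0.99332278] [494.53767859 335.67949366] -96.62486871145282 (array([-538.6,   74.7,    4.3]), array([-0.5, -0.1,  0.1]))
```

{"name": "move_arm", "arguments": {
  "steps": [
    [-40, 6, 0, 0, 0, 0, 24],
    [-85, 12, 0, 0, 0, 0, 24],
    [-130, 18, 0, 0, 0, 0, 24],
    [-175, 24, 0, 0, 0, 0, 24],
    [-220, 30, 0, 0, 0, 0, 24],
    [-265, 36, 0, 0, 0, 0, 24],
    [-310, 42, 0, 0, 0, 0, 24],
    [-350, 48, 0, 0, 0, 0, 24]
  ]
}}

```text
time_s: 10.15
eef_pos: [497.2, 148.7, 101.4]
ee_rot: [0.0, -0.666, 0.746, -0.0]
force: [0.1, -0.0, -0.5]
width: 23.8
```

```bash
python3 -c "
from plan import *
s=pose()[0];print(s['eef_pos'],s['q'])
print(to(494.5,336,100,-96.6))
"
```

```text
[497.1794336  148.66138681 101.41796948] [ 6.03570534e-01  3.43972921e-01 -4.24904909e-01 -1.43895444e-05
 -8.01685416e-01 -7.17323979e-01]
(array([-185.8,   23.9,    1.4]), array([-0. ,  0. ,  0.1]))
```

{"name": "move_arm", "arguments": {
  "steps": [
    [-45, 6, 0, 0, 0, 0, 24],
    [-90, 12, 0, 0, 0, 0, 24],
    [-135, 18, 0, 0, 0, 0, 24],
    [-170, 22, 0, 0, 0, 0, 24],
    [-186, 24, 0, 0, 0, 0, 24],
    [-186, 24, 35, 0, 0, 0, 24],
    [-186, 24, 65, 0, 0, 0, 24],
    [-186, 24, 65, 0, 0, 0, 24]
  ]
}}

```text
time_s: 10.95
eef_pos: [492.5, 330.6, 32.1]
ee_rot: [-0.005, -0.665, 0.747, -0.0]
force: [-0.4, -0.7, -0.3]
width: 24.1
```

```bash
python3 -c "
from plan import *
im=viewer.capture('scene')
s=pose()[0];print(s['eef_pos'],s['force'],s['q'])
print(pose()[1].inv().apply(np.array([489,288,6])-s['eef_pos']))
crop(im,370,210,550,360,4,'pics/s8.png')
im=viewer.capture('top')
crop(im,120,200,320,350,4,'pics/s9.png')
"
```

```text
[494.23385932 331.78293103  34.60568237] [0.76565949 0.22124851 0.67956523] [ 8.62968485e-01  5.42085270e-01 -2.91241376e-01 -6.58327702e-05
 -7.42974622e-01 -9.78663799e-01]
[43.9640097   0.05328671 28.80601342]
```

View pics/s8.png

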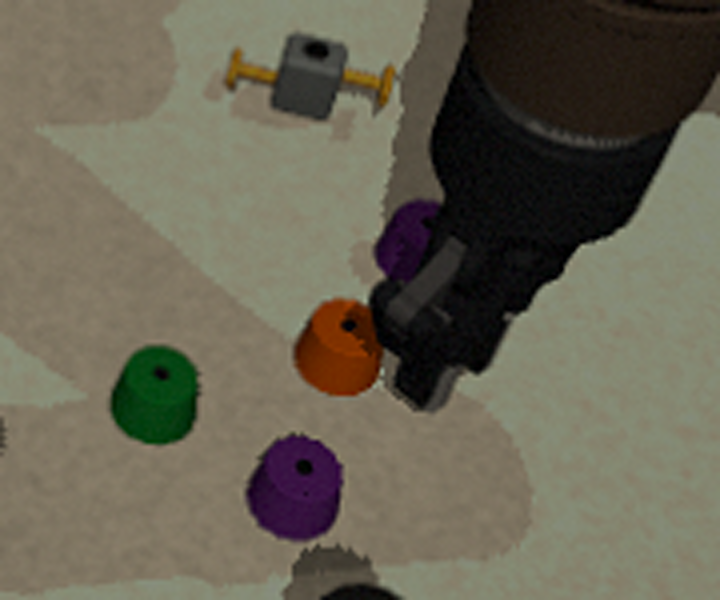

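View pics/s9.png

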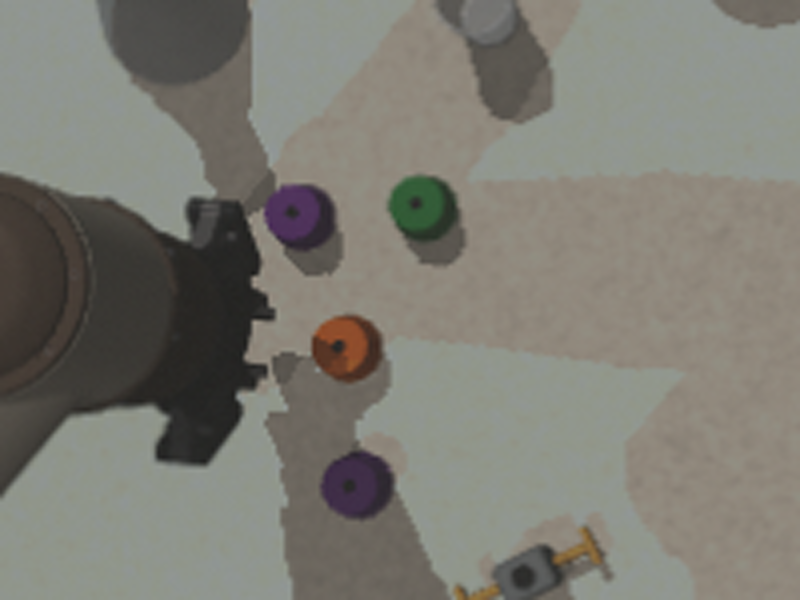

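The fingers at crop (262,345) are centred behind the orange stopper at (345,347), and the purples are clear. I descend and push.

{"name": "move_arm", "arguments": {
  "steps": [
    [0, 0, 20, 0, 0, 0, 24],
    [0, 0, 29, 0, 0, 0, 24],
    [8, 0, 29, 0, 0, 0, 24],
    [20, 0, 29, 0, 0, 0, 24],
    [35, 0, 29, 0, 0, 0, 24],
    [50, 0, 29, 0, 0, 0, 24],
    [65, 0, 29, 0, 0, 0, 24],
    [80, 0, 29, 0, 0, 0, 24]
  ]
}}

```text
time_s: 11.85
eef_pos: [486.8, 252.3, 8.0]
ee_rot: [0.001, -0.665, 0.747, -0.0]
force: [0.7, 1.0, 1.3]
width: 24.0
```

```bash
python3 -c "
from plan import *
im=viewer.capture('scene')
s=pose()[0];print(s['eef_pos'],s['force'],inT(s['eef_pos']))
tw=T((-56,30));print(to(*tw,9,-96.6))
crop(im,370,200,550,350,4,'pics/s10.png')
"
```

```text
[485.44765062 249.8882344    7.5542211 ] [-0.37820698 -1.69812993 -0.20291235] [ 83.09585165 561.0569816 ]
(array([548.7,   4.6,  -0.8]), array([ 0.1, -0.1, -0.2]))
```

View pics/s10.png

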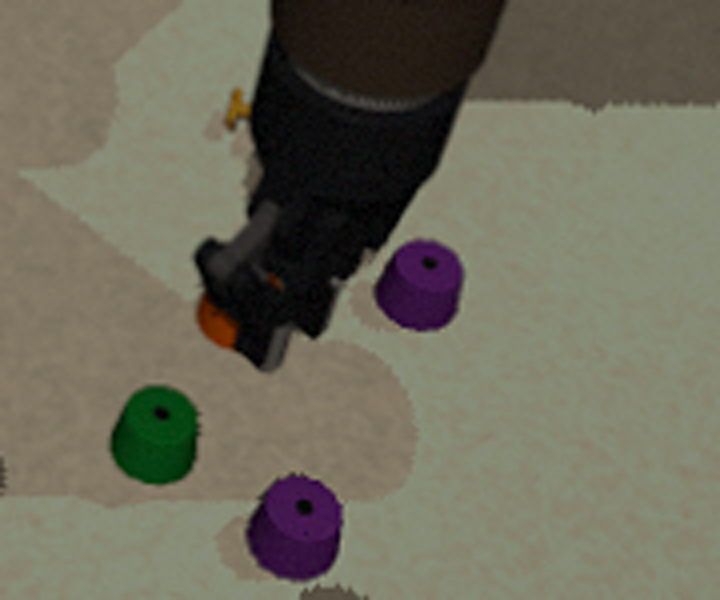

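The stopper is sliding between the fingers and the look-alikes are untouched. I continue.

{"name": "move_arm", "arguments": {
  "steps": [
    [18, 0, 0, 0, 0, 0, 24],
    [36, 0, 0, 0, 0, 0, 24],
    [54, 0, 0, 0, 0, 0, 24],
    [72, 1, 0, 0, 0, 0, 24],
    [90, 1, 0, 0, 0, 0, 24],
    [108, 1, 0, 0, 0, 0, 24],
    [126, 1, 0, 0, 0, 0, 24],
    [144, 1, 0, 0, 0, 0, 24]
  ]
}}

```text
time_s: 12.7
eef_pos: [468.6, 109.0, 7.4]
ee_rot: [0.0, -0.665, 0.747, -0.0]
force: [0.0, 1.3, 1.1]
width: 24.0
```

{"name": "move_arm", "arguments": {
  "steps": [
    [18, 0, 0, 0, 0, 0, 24],
    [36, 0, 0, 0, 0, 0, 24],
    [54, 0, 0, 0, 0, 0, 24],
    [72, 1, 0, 0, 0, 0, 24],
    [90, 1, 0, 0, 0, 0, 24],
    [108, 1, 0, 0, 0, 0, 24],
    [126, 1, 0, 0, 0, 0, 24],
    [144, 1, 0, 0, 0, 0, 24]
  ]
}}

```text
time_s: 13.5
eef_pos: [450.6, -33.8, 7.3]
ee_rot: [-0.0, -0.665, 0.747, 0.0]
force: [0.2, 0.1, 0.1]
width: 24.3
```

```bash
python3 -c "
from plan import *
im=viewer.capture('scene')
s=pose()[0];print(s['eef_pos'],s['force'],inT(s['eef_pos']))
tw=T((-56,30));print(to(*tw,9,-96.6))
crop(im,150,80,400,250,3,'pics/s11.png')
"
```

```text
[449.42539701 -35.48671048   7.11605518] [-0.7052609  -0.8803906  -0.17509682] [ 10.54840818 282.61190699]
(array([261.1,   2.5,  -1.7]), array([ 0.1, -0. , -0.2]))
```

View pics/s11.png

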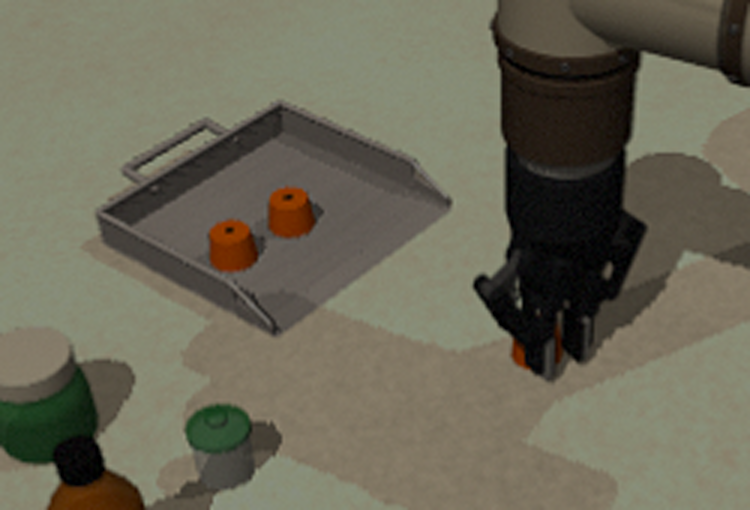

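{"name": "move_arm", "arguments": {
  "steps": [
    [18, 0, 0, 0, 0, 0, 24],
    [36, 0, 0, 0, 0, 0, 24],
    [54, 0, 0, 0, 0, 0, 24],
    [72, 1, 0, 0, 0, 0, 24],
    [90, 1, 0, 0, 0, 0, 24],
    [108, 1, 0, 0, 0, 0, 24],
    [126, 1, 0, 0, 0, 0, 24],
    [144, 1, -1, 0, 0, 0, 24]
  ]
}}

```text
time_s: 14.35
eef_pos: [432.4, -176.3, 8.1]
ee_rot: [-0.0, -0.665, 0.747, 0.0]
force: [0.4, 1.0, 1.3]
width: 24.0
```

{"name": "move_arm", "arguments": {
  "steps": [
    [18, 0, -2, 0, 0, 0, 24],
    [36, 0, -3, 0, 0, 0, 24],
    [54, 0, -4, 0, 0, 0, 24],
    [72, 1, -4, 0, 0, 0, 24],
    [90, 1, -4, 0, 0, 0, 24],
    [105, 1, -4, 0, 0, 0, 24],
    [116, 1, -4, 0, 0, 0, 24],
    [116, 1, -4, 0, 0, 0, 24]
  ]
}}

```text
time_s: 15.15
eef_pos: [418.4, -291.4, 12.1]
ee_rot: [-0.0, -0.664, 0.748, 0.0]
force: [-0.4, 0.4, -0.5]
width: 24.1
```

```bash
python3 -c "
from plan import *
im=viewer.capture('scene')
s=pose()[0];print(s['eef_pos'],s['force'],inT(s['eef_pos']))
crop(im,150,80,400,250,3,'pics/s12.png')
"
```

```text
[ 418.42576178 -290.75995926   12.07993232] [-0.42364639  0.04242022 -0.12462076] [-53.13347906  33.37979714]
```

View pics/s12.png

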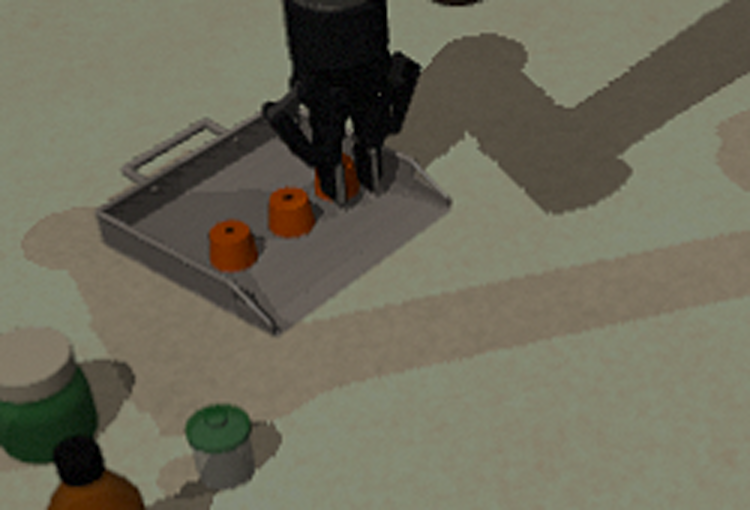

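All three are inside. I back off, lift, and move aside so the top camera can check.

{"name": "move_arm", "arguments": {
  "steps": [
    [-8, 0, 0, 0, 0, 0, 24],
    [-12, 0, -20, 0, 0, 0, 24],
    [-12, 0, -60, 0, 0, 0, 24],
    [-20, 0, -100, 0, 0, 0, 24],
    [-60, 0, -140, 0, 0, 0, 24],
    [-105, 0, -160, 0, 0, 0, 24],
    [-150, 0, -160, 0, 0, 0, 24],
    [-190, 0, -160, 0, 0, 0, 24]
  ]
}}

```text
time_s: 16.0
eef_pos: [441.1, -98.6, 173.6]
ee_rot: [0.001, -0.666, 0.746, -0.001]
force: [1.3, -0.3, -0.3]
width: 24.3
```

{"name": "move_arm", "arguments": {
  "steps": [
    [-40, 0, 0, 0, 0, 0, 24],
    [-70, 0, 0, 0, 0, 0, 24],
    [-70, 0, 0, 0, 0, 0, 24],
    [-70, 0, 0, 0, 0, 0, 24]
  ]
}}

```text
time_s: 16.4
eef_pos: [448.6, -30.9, 172.2]
ee_rot: [-0.0, -0.666, 0.746, 0.0]
force: [-0.6, -0.0, -0.3]
width: 24.1
```

```bash
python3 -c "
from plan import *
s=pose()[0];print(s['eef_pos'],s['force'],s['time_s'])
cv2.imwrite('pics/top9.png',viewer.capture('top'));cv2.imwrite('pics/scene9.png',viewer.capture('scene'))
"
```

```text
[448.5504473  -30.88465933 172.17779122] [-0.622709   -0.00359739 -0.25422324] 16.4
```

View pics/top9.png

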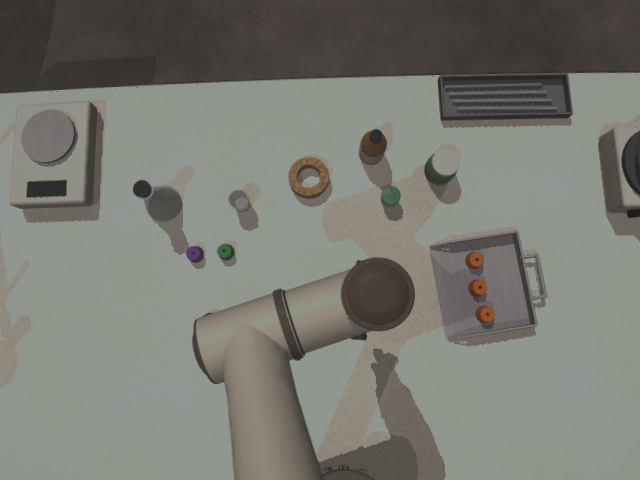

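View pics/scene9.png

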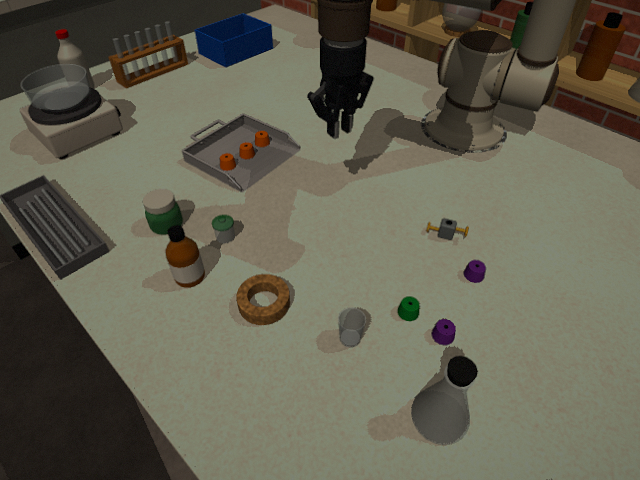

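The three stoppers stand in the tray, at top-view pixels (475,260), (479,287) and (486,314). The bystanders and look-alikes are at the same pixels as before in the scene view.

```bash
python3 -c "
from plan import *
for u in[(476,259.5),(480,287),(487,314)]: print(inT(px2w('top',u,29)).round())
from bench import order
print(order.sign_off())"
```

```text
[58. 11.]
[-2. 14.]
[-60.  10.]
the job is handed in; nothing more can be done
None
```

All three orange stoppers are in the tray and the job is handed in; no verdict was reported. I slid each one over the lip with two slightly open fingers behind it, and none was picked up.

- **Stoppers:** the last top image puts them at tray (x, y) = (58, 11), (-2, 14) and (-60, 10) mm. The limits are x within ±100 mm and y at most 62 mm.
- **Bystanders:** the last scene image shows the glassware, cork ring, clamp boss and the green and purple look-alikes at the same pixels as at the start. I judged this by eye and did not measure it. In the last top image the arm hides the clamp boss and one purple look-alike.
- **Limits:** the job took about 16.5 s of the 64 s allowed. The wrist force readings stayed under 5 N, and the gripper finished about 170 mm up, touching nothing.

No check failed. The two cameras' first position estimates differed by up to 8 mm. I used the top camera's, and all three stoppers sat between the fingers as expected.

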